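# Find the full tin in the construction-kit case by hefting

### The arm

A 6-joint arm with a two-finger parallel gripper is mounted at the origin on the work surface. World frame = base frame: x ahead of the robot, y to its left, z up, the work surface at z = 0. Lengths are in m, angles in rad, forces in N, time in s.
With the tool pointing down it reaches from about 0.425 to 0.95 m from the base axis. Payload 3.5 kg.
Tool frame: the origin (TCP) lies midway between the tips of the shut fingers; the grasp point (between the pads) lies robot.grip_depth behind it (robot.grip_depth is the distance from the TCP to the grasp point, in m); z points along the fingers, y is the direction in which the jaws open and shut (so a half turn about z gives the same grasp; the last joint's range is limited). The gripper opens to 85 mm and grips with 20 to 120 N. Pads are 22 mm wide; open, the fingers measure 114 mm over their backs; the gripper's body (76 mm by 85 mm) begins 54 mm behind the grasp point. The pads swing forward as they close: fully open they stand 13 mm farther back than shut.
Start: joints at [-1.452, 0.286, 1.577, -0, 1.279, -0.15], TCP at [0.179, -0.651, 0.231] pointing down, gripper open.
Joint ranges: [-2.77, 2.77], [-0.9, 2.22], [0.21, 2.48], [-1.53, 4.67], [0.24, 2.81], [-2.84, 2.84]. Speed limits (rad/s): [2.79, 2.79, 3.14, 3.14, 3.14, 3.14].

### API

Orientations are given as a rotation vector (axis times angle).
In Python, from station import robot, snapshot, get_calibration, finish_job gives the robot as it stands. The module is installed in compiled form; this text tells all that it offers.
- The arm moves only by the shell command python3 -m creep 'ROWS' [FORCE]. ROWS is JSON, a list of rows, each an object of numbers: "gripper": the opening, from -1 (shut) to 1 (fully open); "x", "y", "z": the shift along the tool's x, y, z in mm; "rx", "ry", "rz": the turn, a rotation vector about the tool's x, y, z in rad. A call has 1 to 20 rows; each row shifts and turns the commanded pose from where the row before left it, along the tool's axes as they then stand; what a row does not reach is not made up. A row lasts 1/8 s, in which the tool goes at most 62.5 mm and 10.7 degrees, less where a joint would pass 70% of its speed; a pose out of reach is approached as far as the arm can. A call with a gripper value outside its range is refused whole. The fingers move at their own pace and stop on an object; FORCE is the grip in N (left out, the last holds). Time passes only in rows, so rows that do not move let the fingers close. It gives the time, the measured TCP pose, the force and the opening at its end, in the units of the state.
- robot.get_obs(): the state, without advancing time (a new reading comes with each control period).
- snapshot(name): name is "scene" or "top" or "wrist"; returns (picture, depth): 400x640x3 uint8, red, green, blue; 400x640 float32, m along the optical axis (not along the pixel's ray), 0 where there is no reading.
- get_calibration(name): a dict with "intrinsics" (3x3 intrinsics, pixels), "k1" (the pictures are not rectified: a ray, as slopes to the right and down, at radius r is drawn at 1 + k1 r^2 times it, then the intrinsics apply), "R" (3x3) and "t" (3): a world point X has camera coordinates R X + t; the wrist camera has in their place "tool_from_camera" (4x4, takes a point from camera to tool coordinates, whose origin is the TCP and whose axes are the flange's). Camera axes: x right, y down, z forward; pixel columns grow to the right and rows downward; lengths in m; the calibration is good to about 2 mm. A picture is of the moment at which its call begins: read the wrist's pose just before it. get_calibration takes no time and is no camera call.
- finish_job(): hands the job in, once; it reports no verdict.
The state is a dict: "clock": time; "qpos": joint angles; "qvel": joint speeds; "effort": joint torques, N m; "position": TCP position; "ee_rot": TCP orientation; "ft_force": force on the tool from outside, world axes, zero at the start; "moment": the same for the moment, N m; "opening": finger opening in m.
Only numpy, scipy, OpenCV 4.12 (cv2) and the standard library are available. Lean on these libraries where they do the work, as an engineer would, in place of code of your own. Each camera call takes 0.05 s, during which the arm holds its last target.

### The job

One of the three identical closed tins in the wooden kit case is full of nuts and bolts and I need that one for the lesson: slide the clear cover fully open by its red knob, then lift the tins out one at a time and feel which is the heaviest. Leave the two lighter tins standing upright on the wooden work board and finish while still holding the heaviest one up in the gripper, upright, with its base at least 20 cm above the desk, without letting go. Never tip a tin over, leave the cover open, and do not disturb the other things on the desk, on the board or in the case.

Things in the scene. Friction and masses are not known exactly. Their poses are not given: they have to be found in the camera images.
- case: wooden case, fixed, 428 (x) x 140 (y) x 88 mm high, walls 8 mm, floor 6 mm. Origin at desk level under the middle of the near (tin) compartment; x along the case, away from the robot. Tin compartment inside: x -100 to 102, y -62 to 62 mm, two strips 14 mm high across its floor at x -36 and 28. Far (tool) compartment: x 110 to 312. A clear cover slides in wall grooves, upper face 83 mm above the desk
- lid (a joint): the clear flat cover, 204 mm x 131 mm x 4 mm: 0 when it covers the tin compartment, 0.206 m when pushed fully along the case's +x, over the tool compartment. Slides stiffly (about 2 N), stays where it is left
- lid_knob (a point): red round knob on the cover, 26 mm diameter, 22 mm tall, standing on the cover's upper face; this point: its centre, 11 mm above the cover's upper face; in the case frame at x = -0.053 m + lid value, y = 0
- board: wooden work board lying on the desk beside the case, fixed, 230 mm (its x) x 220 mm (its y) x 16 mm thick; origin under its centre at desk level. A duster lies on it along the +y edge (taking up y +57 mm to +103 mm, give or take 5 mm); the rest is free
- tin_a_center (a point): closed green tin with an aluminium lid, 54 mm diameter, 70 mm tall; one of three that look alike, 0.1 to 0.7 kg; the heaviest is at least 0.2 kg heavier than each other one and may bear any of the three names. They start upright on the case floor in a row along its x: x about -68, -4 and +60 mm, y within 8 mm of 0. This point: its centre, 35 mm above its base; z up
- tin_b_center (a point): closed green tin with an aluminium lid, 54 mm diameter, 70 mm tall; one of three that look alike, 0.1 to 0.7 kg; the heaviest is at least 0.2 kg heavier than each other one and may bear any of the three names. They start upright on the case floor in a row along its x: x about -68, -4 and +60 mm, y within 8 mm of 0. This point: its centre, 35 mm above its base; z up
- tin_c_center (a point): closed green tin with an aluminium lid, 54 mm diameter, 70 mm tall; one of three that look alike, 0.1 to 0.7 kg; the heaviest is at least 0.2 kg heavier than each other one and may bear any of the three names. They start upright on the case floor in a row along its x: x about -68, -4 and +60 mm, y within 8 mm of 0. This point: its centre, 35 mm above its base; z up
- duster: chalkboard duster on the board, 110 x 46 x 34 mm, long side along its x; origin at the middle of its underside; leave alone
- screwdriver: yellow screwdriver, 160 mm long, lying in the tool compartment of the case; origin at its middle; leave alone
- spanner: steel spanner, 150 mm long, lying in the tool compartment of the case; origin at its middle; leave alone
- calculator: black pocket calculator lying flat on the desk, 70 (x) x 120 (y) x 15 mm; origin at the middle of its underside; leave alone
- pencil_pot: blue pot of pencils, 76 mm diameter, 95 mm tall, pencils to 160 mm; origin at the middle of its underside; leave alone
- mug: blue mug, 80 mm diameter, 92 mm tall, handle at +y; origin at the middle of its underside; leave alone
- tape_roll: flat-lying roll of brown tape, 80 mm outer diameter, 24 mm high; origin at the middle of its underside; leave alone

How it is judged:
On the way, in this order (a step that is already met when the one before it is completed fails the run):
1. the cover is slid fully open (value of joint lid above 0.19 m), for 0.2 s.
2. the two lighter tins (each pressing on the board with less than 4.3 N) stand released on the work board ((((x of tin_b_center in the frame of board between -0.112 and 0.112 m and y of tin_b_center in the frame of board between -0.107 and 0.107 m and z of tin_b_center in the frame of board between 0.045 and 0.058 m and angle between tin_b_center's own z axis and vertical below 0.1 rad and contact force between tin_b and the fingers below 0.1 N and linear speed of tin_b below 0.03 m/s and contact force between tin_b and board between 0.8 and 4.3 N) and (x of tin_c_center in the frame of board between -0.112 and 0.112 m and y of tin_c_center in the frame of board between -0.107 and 0.107 m and z of tin_c_center in the frame of board between 0.045 and 0.058 m and angle between tin_c_center's own z axis and vertical below 0.1 rad and contact force between tin_c and the fingers below 0.1 N and linear speed of tin_c below 0.03 m/s and contact force between tin_c and board between 0.8 and 4.3 N)) or ((x of tin_a_center in the frame of board between -0.112 and 0.112 m and y of tin_a_center in the frame of board between -0.107 and 0.107 m and z of tin_a_center in the frame of board between 0.045 and 0.058 m and angle between tin_a_center's own z axis and vertical below 0.1 rad and contact force between tin_a and the fingers below 0.1 N and linear speed of tin_a below 0.03 m/s and contact force between tin_a and board between 0.8 and 4.3 N) and (x of tin_c_center in the frame of board between -0.112 and 0.112 m and y of tin_c_center in the frame of board between -0.107 and 0.107 m and z of tin_c_center in the frame of board between 0.045 and 0.058 m and angle between tin_c_center's own z axis and vertical below 0.1 rad and contact force between tin_c and the fingers below 0.1 N and linear speed of tin_c below 0.03 m/s and contact force between tin_c and board between 0.8 and 4.3 N)) or ((x of tin_a_center in the frame of board between -0.112 and 0.112 m and y of tin_a_center in the frame of board between -0.107 and 0.107 m and z of tin_a_center in the frame of board between 0.045 and 0.058 m and angle between tin_a_center's own z axis and vertical below 0.1 rad and contact force between tin_a and the fingers below 0.1 N and linear speed of tin_a below 0.03 m/s and contact force between tin_a and board between 0.8 and 4.3 N) and (x of tin_b_center in the frame of board between -0.112 and 0.112 m and y of tin_b_center in the frame of board between -0.107 and 0.107 m and z of tin_b_center in the frame of board between 0.045 and 0.058 m and angle between tin_b_center's own z axis and vertical below 0.1 rad and contact force between tin_b and the fingers below 0.1 N and linear speed of tin_b below 0.03 m/s and contact force between tin_b and board between 0.8 and 4.3 N)))), for 0.2 s.
At the end, for the whole second after the job is handed in: Two tins stand upright, still and released on the board, each pressing on it with under 4.3 N (the heaviest would press over 5 N); the third is held still by the fingers alone, upright within 0.3 rad, its centre over 0.18 m above the desk; the cover is still open (over 0.18 m) (value of joint lid above 0.18 m and (((x of tin_b_center in the frame of board between -0.112 and 0.112 m and y of tin_b_center in the frame of board between -0.107 and 0.107 m and z of tin_b_center in the frame of board between 0.045 and 0.058 m and angle between tin_b_center's own z axis and vertical below 0.1 rad and contact force between tin_b and the fingers below 0.1 N and linear speed of tin_b below 0.03 m/s and contact force between tin_b and board between 0.8 and 4.3 N) and (x of tin_c_center in the frame of board between -0.112 and 0.112 m and y of tin_c_center in the frame of board between -0.107 and 0.107 m and z of tin_c_center in the frame of board between 0.045 and 0.058 m and angle between tin_c_center's own z axis and vertical below 0.1 rad and contact force between tin_c and the fingers below 0.1 N and linear speed of tin_c below 0.03 m/s and contact force between tin_c and board between 0.8 and 4.3 N) and (height (world z) of tin_a_center above 0.18 m and angle between tin_a_center's own z axis and vertical below 0.3 rad and linear speed of tin_a below 0.03 m/s and contact force between tin_a and the fingers above 2 N and contact force between tin_a and case below 0.1 N and contact force between tin_a and board below 0.1 N and contact force between tin_a and tin_b below 0.1 N and contact force between tin_a and tin_c below 0.1 N)) or ((x of tin_a_center in the frame of board between -0.112 and 0.112 m and y of tin_a_center in the frame of board between -0.107 and 0.107 m and z of tin_a_center in the frame of board between 0.045 and 0.058 m and angle between tin_a_center's own z axis and vertical below 0.1 rad and contact force between tin_a and the fingers below 0.1 N and linear speed of tin_a below 0.03 m/s and contact force between tin_a and board between 0.8 and 4.3 N) and (x of tin_c_center in the frame of board between -0.112 and 0.112 m and y of tin_c_center in the frame of board between -0.107 and 0.107 m and z of tin_c_center in the frame of board between 0.045 and 0.058 m and angle between tin_c_center's own z axis and vertical below 0.1 rad and contact force between tin_c and the fingers below 0.1 N and linear speed of tin_c below 0.03 m/s and contact force between tin_c and board between 0.8 and 4.3 N) and (height (world z) of tin_b_center above 0.18 m and angle between tin_b_center's own z axis and vertical below 0.3 rad and linear speed of tin_b below 0.03 m/s and contact force between tin_b and the fingers above 2 N and contact force between tin_b and case below 0.1 N and contact force between tin_b and board below 0.1 N and contact force between tin_b and tin_a below 0.1 N and contact force between tin_b and tin_c below 0.1 N)) or ((x of tin_a_center in the frame of board between -0.112 and 0.112 m and y of tin_a_center in the frame of board between -0.107 and 0.107 m and z of tin_a_center in the frame of board between 0.045 and 0.058 m and angle between tin_a_center's own z axis and vertical below 0.1 rad and contact force between tin_a and the fingers below 0.1 N and linear speed of tin_a below 0.03 m/s and contact force between tin_a and board between 0.8 and 4.3 N) and (x of tin_b_center in the frame of board between -0.112 and 0.112 m and y of tin_b_center in the frame of board between -0.107 and 0.107 m and z of tin_b_center in the frame of board between 0.045 and 0.058 m and angle between tin_b_center's own z axis and vertical below 0.1 rad and contact force between tin_b and the fingers below 0.1 N and linear speed of tin_b below 0.03 m/s and contact force between tin_b and board between 0.8 and 4.3 N) and (height (world z) of tin_c_center above 0.18 m and angle between tin_c_center's own z axis and vertical below 0.3 rad and linear speed of tin_c below 0.03 m/s and contact force between tin_c and the fingers above 2 N and contact force between tin_c and case below 0.1 N and contact force between tin_c and board below 0.1 N and contact force between tin_c and tin_a below 0.1 N and contact force between tin_c and tin_b below 0.1 N)))); the arm keeps its last pose, push and grip.
It fails at once if a tin is tipped over (more than 0.7 rad) (angle between any of tin_a_center, tin_b_center, tin_c_center's own z axis and vertical above 0.7 rad).
It fails at once if one of the other things is moved by more than 30 mm (distance of any of duster, screwdriver, spanner, calculator, pencil_pot, mug, tape_roll from where it was at the start of the episode above 0.03 m).
It also fails if it takes over 72 s, if anything falls off the work surface, if the arm or the gripper's body presses on something with over 40 N, if the wrist force passes 120 N, or if a joint passes its speed limit or range.

## Working session

There is one attempt and no reset: what is moved stays moved. The work goes in short steps, Python scripts to look and compute and a shell command to move; the robot and the scene stay as the last step left them, time stands still between calls to the robot, and variables do not carry over. Pictures are saved under pics/ and viewed, and the job is handed in when it is done.

```bash
mkdir -p pics; python3 - <<'E'
from station import robot, snapshot, get_calibration
import cv2, numpy as np
print(robot.get_obs(), robot.grip_depth)
for n in ("scene","top"):
    p,d=snapshot(n); cv2.imwrite(f"pics/{n}0.png",p[:,:,::-1]); np.savez(f"{n}0.npz",p=p,d=d); print(n,get_calibration(n))
print(get_calibration("wrist"))
E
```

```text
{'clock': 0.0, 'qpos': array([-1.45200215e+00,  2.87175293e-01,  1.57817892e+00, -1.00400772e-05,
        1.27857601e+00, -1.49994677e-01]), 'qvel': array([-0.00157346,  0.00029318,  0.00019408, -0.00042283,  0.00102631,
       -0.0019236 ]), 'effort': array([-2.12762811e-04, -4.05977011e+01, -2.92628753e+01, -1.80180346e-04,
        5.79635191e-03,  5.33173505e-06]), 'position': array([ 0.17920716, -0.65009972,  0.22993971]), 'ee_rot': array([-3.11094686e+00, -4.20634032e-01, -4.21527681e-05]), 'ft_force': array([-0.08206915,  0.64347043, -0.16667084]), 'moment': array([ 0.02899596,  0.01854541, -0.00572027]), 'opening': 0.08569165819777286} 0.0187
scene {'intrinsics': array([[404.8545832 ,   0.        , 320.61629855],
       [  0.        , 404.8545832 , 196.25291809],
       [  0.        ,   0.        ,   1.        ]]), 'k1': -0.0920132355136861, 'R': array([[-0.10134624,  0.99464881,  0.02006703],
       [ 0.70107149,  0.08571551, -0.70792063],
       [-0.70585247, -0.05767667, -0.70600686]]), 't': array([ 0.03960284, -0.32946875,  1.52449609])}
top {'intrinsics': array([[496.1643
[... 227 characters left out ...]
[-0.98989098, -0.00693369, -0.1416608 ],
       [ 0.1415069 ,  0.01913679, -0.98975228]]), 't': array([0.01276312, 0.59194837, 1.66441518])}
{'intrinsics': array([[324.73890264,   0.        , 316.85868938],
       [  0.        , 324.73890264, 195.54768055],
       [  0.        ,   0.        ,   1.        ]]), 'k1': -0.03306488657469105, 'tool_from_camera': array([[-6.97438959e-04, -9.51364186e-01, -3.08067685e-01,
         7.93099118e-02],
       [ 9.99998533e-01, -1.81564584e-04, -1.70320978e-03,
        -1.42464445e-03],
       [ 1.56443860e-03, -3.08068421e-01,  9.51362917e-01,
        -1.42356049e-01],
       [ 0.00000000e+00,  0.00000000e+00,  0.00000000e+00,
         1.00000000e+00]])}
```

View pics/scene0.png

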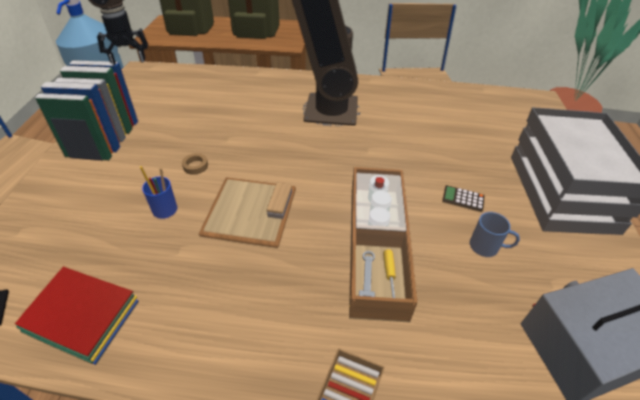

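View pics/top0.png

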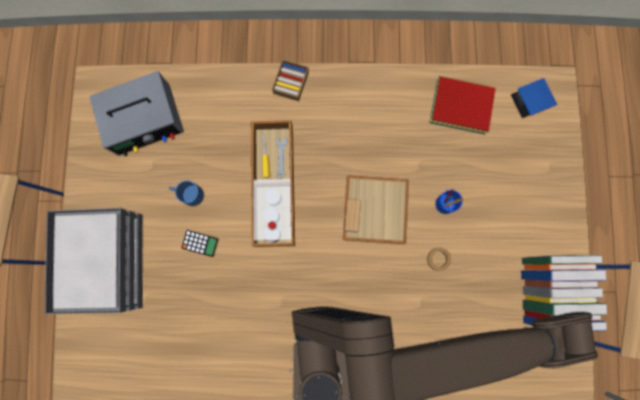

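The case is at columns 252–294, rows 122–246 in the top view, with the red knob at about (272,225). The board spans columns 344–408, rows 177–243, and the duster lies on its left (+y) edge. Next I'll measure positions.

```bash
cat > h.py <<'E'
import numpy as np, cv2
from station import robot, snapshot, get_calibration
from scipy.spatial.transform import Rotation as Ro
def ray(c,uv):
    K=c["intrinsics"]; D=np.array([c["k1"],0,0,0,0.])
    p=cv2.undistortPoints(np.array(uv,float).reshape(-1,1,2),K,D).reshape(-1,2)
    return np.c_[p,np.ones(len(p))]
def ext(name,obs=None):
    c=get_calibration(name)
    if name!="wrist": return c,c["R"].T,-c["R"].T@c["t"]
    T=c["tool_from_camera"]; R=Ro.from_rotvec(obs["ee_rot"]).as_matrix()
    return c,R@T[:3,:3],R@T[:3,3]+obs["position"]
def onplane(name,uv,z,obs=None):
    c,R,o=ext(name,obs); d=ray(c,uv)@R.T
    return o+d*((z-o[2])/d[:,2])[:,None]
def topix(name,X,obs=None):
    c,R,o=ext(name,obs); X=(np.asarray(X,float).reshape(-1,3)-o)@R
    return cv2.projectPoints(X,np.zeros(3),np.zeros(3),c["intrinsics"],np.array([c["k1"],0,0,0,0.]))[0].reshape(-1,2)
def big(m):
    cs=cv2.findContours(m.astype(np.uint8),cv2.RETR_EXTERNAL,cv2.CHAIN_APPROX_NONE)[0]
    return sorted(cs,key=cv2.contourArea)[::-1]
E
python3 - <<'E'
from h import *
for n in ("top","scene"):
    p=np.load(n+"0.npz")["p"]; hsv=cv2.cvtColor(p,cv2.COLOR_RGB2HSV)
    red=((hsv[...,0]<6)|(hsv[...,0]>174))&(hsv[...,1]>150)&(hsv[...,2]>100)
    k=np.zeros_like(red)
    if n=="top": k[200:250,250:300]=1
    else: k[160:200,350:410]=1
    ys,xs=np.nonzero(red&k); c=(xs.mean(),ys.mean()); print(n,"knob",c,len(xs),onplane(n,[c],0.097))
p=np.load("top0.npz")["p"]
cv2.imwrite("pics/topz.png",cv2.resize(p[110:255,240:420],None,fx=4,fy=4,interpolation=cv2.INTER_CUBIC)[:,:,::-1])
E
```

```text
top knob (np.float64(271.6666666666667), np.float64(224.875)) 24 [[0.48690735 0.16753459 0.097     ]]
scene knob (np.float64(379.32142857142856), np.float64(180.5)) 28 [[0.48588353 0.16891401 0.097     ]]
```

View pics/topz.png

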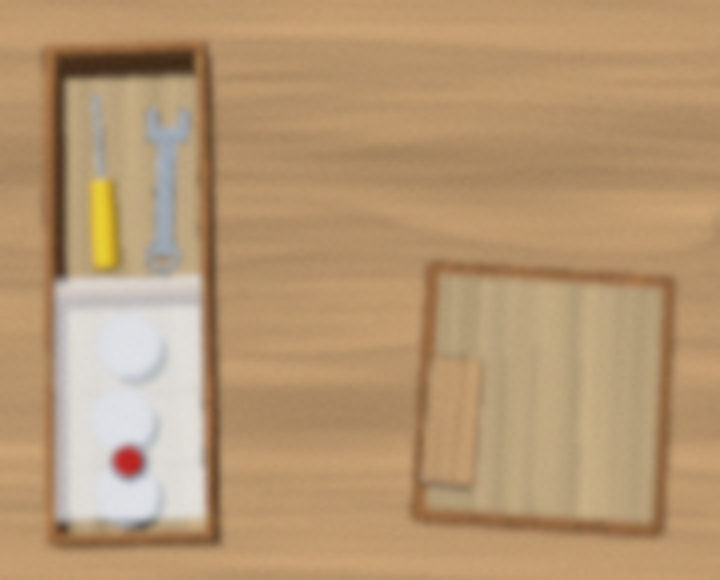

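```bash
python3 - <<'E'
from h import *
z=lambda l:np.array(l)/4.+[240-.375,110-.375]
C=onplane("top",z([(46,47),(205,43),(217,541),(50,545)]),.088); print("case\n",C.round(4))
B=onplane("top",z([(431,263),(672,279),(662,533),(413,520)]),.016);print("board\n",B.round(4),B.mean(0))
e=lambda a,b:(np.linalg.norm(a-b),np.degrees(np.arctan2(*(a-b)[1::-1])))
print(e(C[0],C[3]),e(C[1],C[2]),e(C[0],C[1])); print(e(B[0],B[3]),e(B[1],B[2]),e(B[0],B[1]),e(B[3],B[2]))
print("tins",onplane("top",z([(131,348),(125,417),(128,493)]),.076).round(4))
E
```

```text
case
 [[0.8438 0.248  0.088 ]
 [0.8475 0.1108 0.088 ]
 [0.422  0.0935 0.088 ]
 [0.4172 0.2321 0.088 ]]
board
 [[ 0.6701 -0.086   0.016 ]
 [ 0.6573 -0.2976  0.016 ]
 [ 0.4349 -0.2856  0.016 ]
 [ 0.4447 -0.0707  0.016 ]] [ 0.55174149 -0.18497903  0.016     ]
(np.float64(0.42688402987236657), np.float64(2.128664818928648)) (np.float64(0.4258932551383445), np.float64(2.3399264836699496)) (np.float64(0.13717117704533513), np.float64(91.55584780146494))
(np.float64(0.22587024992040852), np.float64(-3.8644431068101457)) (np.float64(0.22273879169251964), np.float64(-3.088659864954818)) (np.float64(0.21203061883570107), np.float64(86.55633778302092)) (np.float64(0.2150922392537856), np.float64(87.39003425144978))
tins [[0.5843 0.1696 0.076 ]
 [0.5257 0.1734 0.076 ]
 [0.4618 0.1694 0.076 ]]
```

```bash
python3 -m creep '[{"rz":0.1155},{"rz":0.1155},{"x":32.3,"y":-36.3},{"x":32.3,"y":-36.3},{"x":32.3,"y":-36.3},{"x":32.3,"y":-36.3},{"x":32.3,"y":-36.3},{"x":32.3,"y":-36.3},{"x":32.3,"y":-36.3},{"x":32.3,"y":-36.3},{"x":32.3,"y":-36.3},{"x":32.3,"y":-36.3},{"x":32.3,"y":-36.3},{"x":32.3,"y":-36.3},{}]'
```

```text
invalid input at $[0]: expected keys gripper, x, y, z, rx, ry, rz
```

```bash
python3 -m creep '[{"x":-6.3,"y":-46.3},{"x":-6.3,"y":-46.3},{"x":-6.3,"y":-46.3},{"x":-6.3,"y":-46.3},{"x":-6.3,"y":-46.3},{"x":-6.3,"y":-46.3},{"x":-6.3,"y":-46.3},{"x":-6.3,"y":-46.3},{},{}]'
python3 - <<'E'
from h import *
o=robot.get_obs(); p,d=snapshot("wrist"); cv2.imwrite("pics/w1.png",p[:,:,::-1]); print(o["position"],o["ee_rot"],o["ft_force"])
M=Ro.from_rotvec(o["ee_rot"]).as_matrix(); print(M.round(4))
hsv=cv2.cvtColor(p,cv2.COLOR_RGB2HSV); red=((hsv[...,0]<6)|(hsv[...,0]>174))&(hsv[...,1]>150)&(hsv[...,2]>80)
c=big(red)[0]; (cc,r)=cv2.minEnclosingCircle(c); print(cc,r,onplane("wrist",[cc],.105,o),topix("wrist",[[.486,.168,.105]],o))
E
```

```text
[ 0.179218   -0.65014141  0.23003006] [-3.11107824e+00 -4.20642795e-01 -4.88556038e-05] [-0.25938541 -0.05192623  0.04251497]
[[ 9.641e-01  2.656e-01 -3.000e-04]
 [ 2.656e-01 -9.641e-01  2.200e-03]
 [ 3.000e-04 -2.200e-03 -1.000e+00]]
(502.0, 229.5) 156.42660522460938 [[ 0.18509389 -0.81990646  0.105     ]] [[1443.94800383  986.95223225]]invalid input at $[0]: expected keys gripper, x, y, z, rx, ry, rz
```

View pics/w1.png

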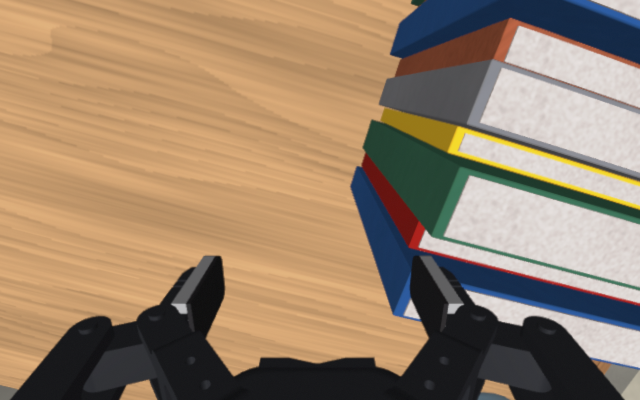

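The arm didn't move because every row needs all seven keys. The wrist picture shows only the books beside the start pose (columns 350–640), so I'll resend complete rows.

```bash
python3 -m creep '[{"gripper":1,"x":0,"y":0,"z":0,"rx":0,"ry":0,"rz":0.1155},{"gripper":1,"x":0,"y":0,"z":0,"rx":0,"ry":0,"rz":0.1155},{"gripper":1,"x":32.3,"y":-36.3,"z":0,"rx":0,"ry":0,"rz":0},{"gripper":1,"x":32.3,"y":-36.3,"z":0,"rx":0,"ry":0,"rz":0},{"gripper":1,"x":32.3,"y":-36.3,"z":0,"rx":0,"ry":0,"rz":0},{"gripper":1,"x":32.3,"y":-36.3,"z":0,"rx":0,"ry":0,"rz":0},{"gripper":1,"x":32.3,"y":-36.3,"z":0,"rx":0,"ry":0,"rz":0},{"gripper":1,"x":32.3,"y":-36.3,"z":0,"rx":0,"ry":0,"rz":0},{"gripper":1,"x":32.3,"y":-36.3,"z":0,"rx":0,"ry":0,"rz":0},{"gripper":1,"x":32.3,"y":-36.3,"z":0,"rx":0,"ry":0,"rz":0},{"gripper":1,"x":32.3,"y":-36.3,"z":0,"rx":0,"ry":0,"rz":0},{"gripper":1,"x":32.3,"y":-36.3,"z":0,"rx":0,"ry":0,"rz":0},{"gripper":1,"x":32.3,"y":-36.3,"z":0,"rx":0,"ry":0,"rz":0},{"gripper":1,"x":32.3,"y":-36.3,"z":0,"rx":0,"ry":0,"rz":0},{"gripper":1,"x":0,"y":0,"z":0,"rx":0,"ry":0,"rz":0}]'
```

```text
clock: 2.02
position: [0.5513, -0.1982, 0.2309]
ee_rot: [-3.14, -0.067, 0.001]
ft_force: [-0.9, 0.2, 0.7]
opening: 0.0852
```

```bash
python3 -m creep '[{"gripper":1,"x":-6.3,"y":-46.3,"z":0,"rx":0,"ry":0,"rz":0},{"gripper":1,"x":-6.3,"y":-46.3,"z":0,"rx":0,"ry":0,"rz":0},{"gripper":1,"x":-6.3,"y":-46.3,"z":0,"rx":0,"ry":0,"rz":0},{"gripper":1,"x":-6.3,"y":-46.3,"z":0,"rx":0,"ry":0,"rz":0},{"gripper":1,"x":-6.3,"y":-46.3,"z":0,"rx":0,"ry":0,"rz":0},{"gripper":1,"x":-6.3,"y":-46.3,"z":0,"rx":0,"ry":0,"rz":0},{"gripper":1,"x":-6.3,"y":-46.3,"z":0,"rx":0,"ry":0,"rz":0},{"gripper":1,"x":-6.3,"y":-46.3,"z":0,"rx":0,"ry":0,"rz":0},{"gripper":1,"x":0,"y":0,"z":0,"rx":0,"ry":0,"rz":0},{"gripper":1,"x":0,"y":0,"z":0,"rx":0,"ry":0,"rz":0}]'
python3 - <<'E'
from h import *
o=robot.get_obs(); p,d=snapshot("wrist"); cv2.imwrite("pics/w2.png",p[:,:,::-1]); print(o["position"],o["ee_rot"],o["ft_force"])
hsv=cv2.cvtColor(p,cv2.COLOR_RGB2HSV); red=((hsv[...,0]<6)|(hsv[...,0]>174))&(hsv[...,1]>150)&(hsv[...,2]>80)
c=big(red)[0]; (cc,r)=cv2.minEnclosingCircle(c); print(cc,r,onplane("wrist",[cc],.105,o),topix("wrist",[[.486,.168,.105]],o))
E
```

```text
clock: 3.28
position: [0.4858, 0.1664, 0.2311]
ee_rot: [3.14, 0.059, -0.0]
ft_force: [-0.2, -0.2, 0.2]
opening: 0.0854
[0.48581277 0.16644568 0.23111049] [ 3.14024964e+00  5.87717835e-02 -4.07964453e-04] [-0.1913914  -0.17058954  0.23991109]
(315.5, 180.59677124023438) 15.604889869689941 [[0.49105409 0.16963136 0.105     ]] [[317.18512756 186.32536517]]
```

View pics/w2.png

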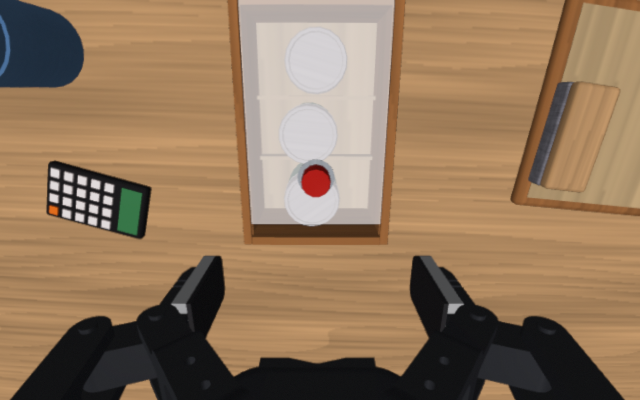

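The knob appears at (315,180) in the wrist view, and the three tins sit under the clear cover at about (316,60), (308,133) and (312,200). Three views put the knob at roughly (0.488, 0.169). I'll descend and grip it.

```bash
python3 -m creep '[{"gripper":0.3,"x":2,"y":-2.5,"z":20,"rx":0,"ry":0,"rz":0},{"gripper":0.3,"x":0,"y":0,"z":30,"rx":0,"ry":0,"rz":0},{"gripper":0.3,"x":0,"y":0,"z":30,"rx":0,"ry":0,"rz":0},{"gripper":0.3,"x":0,"y":0,"z":30,"rx":0,"ry":0,"rz":0},{"gripper":0.3,"x":0,"y":0,"z":20,"rx":0,"ry":0,"rz":0},{"gripper":0.3,"x":0,"y":0,"z":12,"rx":0,"ry":0,"rz":0},{"gripper":0.3,"x":0,"y":0,"z":0,"rx":0,"ry":0,"rz":0},{"gripper":-1,"x":0,"y":0,"z":0,"rx":0,"ry":0,"rz":0},{"gripper":-1,"x":0,"y":0,"z":0,"rx":0,"ry":0,"rz":0},{"gripper":-1,"x":0,"y":0,"z":0,"rx":0,"ry":0,"rz":0},{"gripper":-1,"x":0,"y":0,"z":0,"rx":0,"ry":0,"rz":0},{"gripper":-1,"x":0,"y":0,"z":0,"rx":0,"ry":0,"rz":0}]' 25
```

```text
clock: 4.82
position: [0.4888, 0.1677, 0.0909]
ee_rot: [3.135, 0.063, 0.003]
ft_force: [0.0, -8.3, 3.8]
opening: 0.0249
```

```bash
python3 -m creep '[{"gripper":-1,"x":5,"y":1,"z":0,"rx":0,"ry":0,"rz":0},{"gripper":-1,"x":15,"y":0,"z":0,"rx":0,"ry":0,"rz":0},{"gripper":-1,"x":20,"y":0,"z":0,"rx":0,"ry":0,"rz":0},{"gripper":-1,"x":20,"y":0,"z":0,"rx":0,"ry":0,"rz":0},{"gripper":-1,"x":20,"y":0,"z":0,"rx":0,"ry":0,"rz":0},{"gripper":-1,"x":20,"y":0,"z":0,"rx":0,"ry":0,"rz":0},{"gripper":-1,"x":0,"y":0,"z":0,"rx":0,"ry":0,"rz":0}]'
```

```text
clock: 5.7
position: [0.5904, 0.1712, 0.091]
ee_rot: [3.138, 0.061, 0.008]
ft_force: [1.5, -5.7, 0.9]
opening: 0.025
```

```bash
python3 -m creep '[{"gripper":-1,"x":20,"y":0.5,"z":0,"rx":0,"ry":0,"rz":0},{"gripper":-1,"x":20,"y":0,"z":0,"rx":0,"ry":0,"rz":0},{"gripper":-1,"x":20,"y":0,"z":0,"rx":0,"ry":0,"rz":0},{"gripper":-1,"x":20,"y":0,"z":0,"rx":0,"ry":0,"rz":0},{"gripper":-1,"x":15,"y":0,"z":0,"rx":0,"ry":0,"rz":0},{"gripper":-1,"x":8,"y":0,"z":0,"rx":0,"ry":0,"rz":0},{"gripper":-1,"x":3,"y":0,"z":0,"rx":0,"ry":0,"rz":0},{"gripper":-1,"x":0,"y":0,"z":0,"rx":0,"ry":0,"rz":0},{"gripper":-1,"x":0,"y":0,"z":0,"rx":0,"ry":0,"rz":0}]'
```

```text
clock: 6.82
position: [0.6884, 0.1746, 0.0895]
ee_rot: [3.136, 0.062, -0.024]
ft_force: [-15.2, -6.3, 8.0]
opening: 0.0251
```

```bash
python3 -m creep '[{"gripper":0.2,"x":0,"y":0,"z":0,"rx":0,"ry":0,"rz":0},{"gripper":0.2,"x":0,"y":0,"z":0,"rx":0,"ry":0,"rz":0},{"gripper":0.2,"x":0,"y":0,"z":-30,"rx":0,"ry":0,"rz":0},{"gripper":0.2,"x":-5,"y":0,"z":-40,"rx":0,"ry":0,"rz":0},{"gripper":0.6,"x":-40,"y":0,"z":-40,"rx":0,"ry":0,"rz":0},{"gripper":0.6,"x":-50,"y":0,"z":-30,"rx":0,"ry":0,"rz":0},{"gripper":0.6,"x":-50,"y":0,"z":0,"rx":0,"ry":0,"rz":0},{"gripper":0.6,"x":-50,"y":0,"z":0,"rx":0,"ry":0,"rz":0},{"gripper":0.6,"x":0,"y":0,"z":0,"rx":0,"ry":0,"rz":0},{"gripper":0.6,"x":0,"y":0,"z":0,"rx":0,"ry":0,"rz":0}]'
python3 - <<'E'
from h import *
o=robot.get_obs(); p,d=snapshot("wrist"); cv2.imwrite("pics/w3.png",p[:,:,::-1]); np.savez("w3.npz",p=p,d=d,pos=o["position"],rot=o["ee_rot"]); print(o["position"],o["ee_rot"],o["ft_force"],o["opening"])
E
```

```text
clock: 8.07
position: [0.4997, 0.1692, 0.2303]
ee_rot: [-3.141, -0.06, -0.004]
ft_force: [0.8, 0.1, 0.1]
opening: 0.0683
[0.49970556 0.16918724 0.23030232] [-3.14054803 -0.05968143 -0.00428052] [0.75965269 0.12155723 0.07885501] 0.06830473868081538
```

View pics/w3.png

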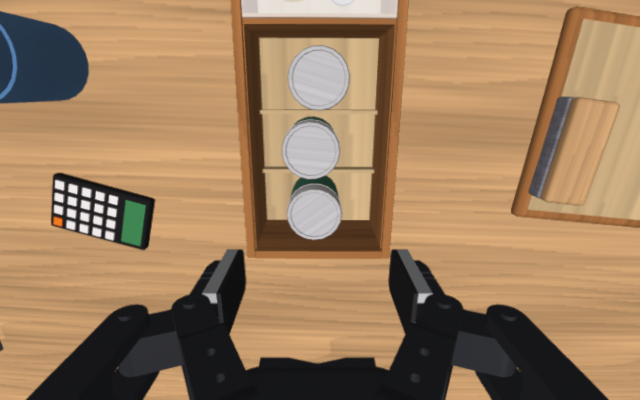

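The cover is open: its edge is at row 17, clear of the tin compartment. The bare tin tops are at about (318,77), (311,150) and (315,212).

```bash
python3 - <<'E'
from h import *
f=np.load("w3.npz"); p=f["p"]; o=dict(position=f["pos"],ee_rot=f["rot"]); hsv=cv2.cvtColor(p,cv2.COLOR_RGB2HSV)
m=(hsv[...,1]<40)&(hsv[...,2]>120); k=np.zeros_like(m); k[35:250,255:385]=1
t=[]
for c in big(m&k)[:3]:
    e=cv2.fitEllipse(cv2.convexHull(c)); P=onplane("wrist",[e[0]],.076,o)[0]; t.append(P)
    ed=onplane("wrist",c.reshape(-1,2),.076,o)[:,:2]; (cc,r)=cv2.minEnclosingCircle(ed.astype(np.float32))
    print(np.round(e[0],1),P.round(4),"enc",np.round(cc,4),round(2*r,4), "d", f["d"][int(e[0][1]),int(e[0][0])])
C=onplane("wrist",[(253,257),(391,257),(233,0),(409,0)],.088,o); print(C.round(4)); print("lid edge",onplane("wrist",[(318,18)],.083,o))
E
```

```text
[318.3  77.5] [0.5899 0.1734 0.076 ] enc [0.5892 0.1733] 0.0533 d 0.2809766
[310.2 149.4] [0.5271 0.1783 0.076 ] enc [0.5267 0.1784] 0.0552 d 0.30022097
[313.7 211.4] [0.4665 0.173  0.076 ] enc [0.4659 0.1727] 0.0582 d 0.31759351
[[0.4209 0.2311 0.088 ]
 [0.426  0.0955 0.088 ]
 [0.6447 0.2422 0.088 ]
 [0.6499 0.1047 0.088 ]]
lid edge [[0.63505456 0.17534056 0.083     ]]
```

```bash
python3 -m creep '[{"gripper":0.7,"x":-16.7,"y":-1.6,"z":0,"rx":0,"ry":0,"rz":0},{"gripper":0.7,"x":-16.7,"y":-1.6,"z":20,"rx":0,"ry":0,"rz":0},{"gripper":0.7,"x":0,"y":0,"z":35,"rx":0,"ry":0,"rz":0},{"gripper":0.7,"x":0,"y":0,"z":35,"rx":0,"ry":0,"rz":0},{"gripper":0.7,"x":0,"y":0,"z":25,"rx":0,"ry":0,"rz":0},{"gripper":0.7,"x":0,"y":0,"z":10,"rx":0,"ry":0,"rz":0},{"gripper":0.7,"x":0,"y":0,"z":0,"rx":0,"ry":0,"rz":0}]'
python3 - <<'E'
from h import *
o=robot.get_obs(); p,d=snapshot("wrist"); cv2.imwrite("pics/w4.png",p[:,:,::-1]); print(o["position"],o["ft_force"])
E
```

```text
clock: 9.0
position: [0.4651, 0.1709, 0.1041]
ee_rot: [3.141, 0.059, -0.002]
ft_force: [0.0, -0.1, -0.4]
opening: 0.0729
[0.46514043 0.17087918 0.10411643] [ 0.01720462 -0.0809125  -0.43991992]
```

View pics/w4.png

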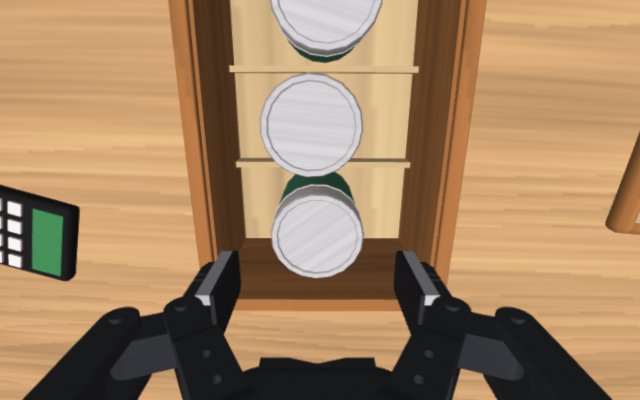

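The near tin's top is at (317,232), midway between the fingers (columns 238 and 397), so it's well centred in y. I'll check x before descending.

```bash
python3 - <<'E'
from h import *
o=robot.get_obs(); p=cv2.imread("pics/w4.png"); print(onplane("wrist",[(317.5,232),(311.5,124)],.076,o))
E
python3 -m creep '[{"gripper":0.7,"x":1,"y":0,"z":25,"rx":0,"ry":0,"rz":0},{"gripper":0.7,"x":0,"y":0,"z":20,"rx":0,"ry":0,"rz":0},{"gripper":0.7,"x":0,"y":0,"z":15,"rx":0,"ry":0,"rz":0},{"gripper":0.7,"x":0,"y":0,"z":12,"rx":0,"ry":0,"rz":0},{"gripper":0.7,"x":0,"y":0,"z":0,"rx":0,"ry":0,"rz":0}]'
```

```text
[[0.46712489 0.17244223 0.076     ]
 [0.52802841 0.17784724 0.076     ]]
clock: 9.68
position: [0.4674, 0.1713, 0.0368]
ee_rot: [-3.141, -0.065, 0.003]
ft_force: [-13.4, -5.8, 26.5]
opening: 0.0727
```

Contact: 26 N upward, about 5 mm short of the target. I'll look before doing anything else.

```bash
python3 - <<'E'
from h import *
o=robot.get_obs(); print(o["ft_force"],o["moment"],o["position"])
p,d=snapshot("wrist"); cv2.imwrite("pics/w5.png",p[:,:,::-1])
p,d=snapshot("scene"); cv2.imwrite("pics/s5.png",cv2.resize(p[120:320,280:480],None,fx=3,fy=3)[:,:,::-1])
print(robot.get_obs()["ft_force"])
E
```

```text
[-13.37674711  -5.81119897  26.51834329] [0.8916312  1.81129833 0.8038476 ] [0.46737955 0.17134911 0.03682359]
[-12.35556205  -5.31666891  25.57163906]
```

View pics/w5.png

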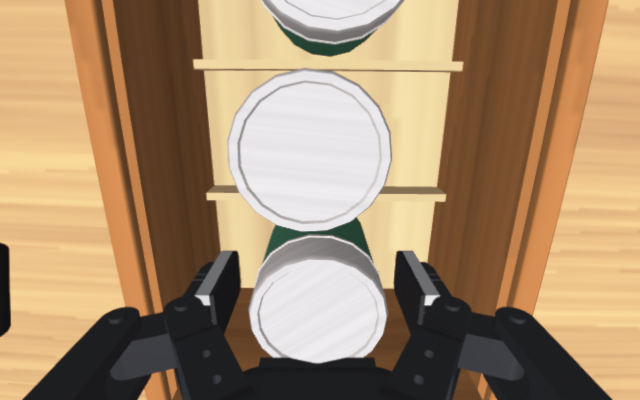

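View pics/s5.png

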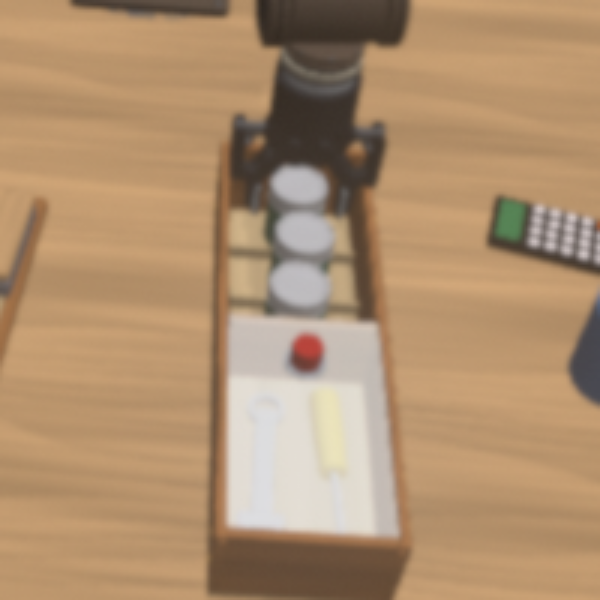

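The wide outer knuckles (columns 125 and 515) are sitting on the case's side walls. I'll back up, narrow the jaws to clear them, and descend again to a slightly higher grip.

```bash
python3 -m creep '[{"gripper":0.7,"x":0,"y":0,"z":-14,"rx":0,"ry":0,"rz":0},{"gripper":0.48,"x":0,"y":0,"z":0,"rx":0,"ry":0,"rz":0},{"gripper":0.48,"x":0,"y":0,"z":0,"rx":0,"ry":0,"rz":0}]'
python3 -m creep '[{"gripper":0.48,"x":0,"y":0,"z":5,"rx":0,"ry":0,"rz":0},{"gripper":0.48,"x":0,"y":0,"z":0,"rx":0,"ry":0,"rz":0}]'
```

```text
clock: 10.15
position: [0.4662, 0.1709, 0.0461]
ee_rot: [3.141, 0.059, -0.0]
ft_force: [-0.8, 0.3, 0.3]
opening: 0.0631
clock: 10.4
position: [0.4653, 0.1707, 0.0401]
ee_rot: [3.141, 0.059, -0.004]
ft_force: [-0.8, 0.2, 1.2]
opening: 0.0631
```

```bash
python3 -m creep '[{"gripper":-1,"x":0,"y":0,"z":0,"rx":0,"ry":0,"rz":0},{"gripper":-1,"x":0,"y":0,"z":0,"rx":0,"ry":0,"rz":0},{"gripper":-1,"x":0,"y":0,"z":0,"rx":0,"ry":0,"rz":0},{"gripper":-1,"x":0,"y":0,"z":0,"rx":0,"ry":0,"rz":0}]' 50
python3 -m creep '[{"gripper":-1,"x":0,"y":0,"z":-5,"rx":0,"ry":0,"rz":0},{"gripper":-1,"x":0,"y":0,"z":-10,"rx":0,"ry":0,"rz":0},{"gripper":-1,"x":0,"y":0,"z":-20,"rx":0,"ry":0,"rz":0},{"gripper":-1,"x":0,"y":0,"z":-30,"rx":0,"ry":0,"rz":0},{"gripper":-1,"x":0,"y":0,"z":-30,"rx":0,"ry":0,"rz":0},{"gripper":-1,"x":0,"y":0,"z":-30,"rx":0,"ry":0,"rz":0},{"gripper":-1,"x":0,"y":0,"z":-20,"rx":0,"ry":0,"rz":0},{"gripper":-1,"x":0,"y":0,"z":0,"rx":0,"ry":0,"rz":0},{"gripper":-1,"x":0,"y":0,"z":0,"rx":0,"ry":0,"rz":0},{"gripper":-1,"x":0,"y":0,"z":0,"rx":0,"ry":0,"rz":0}]'
python3 - <<'E'
from h import *
print(robot.get_obs()["ft_force"])
p,d=snapshot("wrist"); cv2.imwrite("pics/w6.png",p[:,:,::-1])
for i in range(3): snapshot("top"); print(robot.get_obs()["ft_force"])
E
```

```text
clock: 10.9
position: [0.4659, 0.1708, 0.041]
ee_rot: [3.141, 0.059, -0.001]
ft_force: [1.1, 0.2, -1.8]
opening: 0.053
clock: 12.15
position: [0.4654, 0.1708, 0.1849]
ee_rot: [3.141, 0.059, -0.004]
ft_force: [0.0, 0.8, -2.7]
opening: 0.0532
[ 0.03386653  0.83967481 -2.67623286]
[ 0.38022753  0.97999492 -2.6085463 ]
[ 0.56867402 -0.23006969 -2.17027235]
[-0.27135971 -0.03069836 -2.51675495]
```

View pics/w6.png

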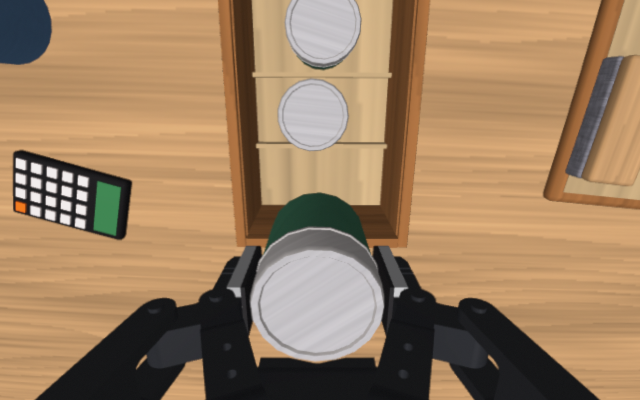

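Tin 1 (near) hangs upright at about 2.5 N (0.25 kg), so it's one of the lighter tins. It goes to the board.

```bash
python3 -m creep '[{"gripper":-1,"x":1.9,"y":20,"z":0,"rx":0,"ry":0,"rz":0},{"gripper":-1,"x":1.9,"y":40,"z":0,"rx":0,"ry":0,"rz":0},{"gripper":-1,"x":2,"y":45,"z":0,"rx":0,"ry":0,"rz":0},{"gripper":-1,"x":2,"y":45,"z":0,"rx":0,"ry":0,"rz":0},{"gripper":-1,"x":2,"y":45,"z":0,"rx":0,"ry":0,"rz":0},{"gripper":-1,"x":2,"y":45,"z":0,"rx":0,"ry":0,"rz":0},{"gripper":-1,"x":2,"y":45,"z":0,"rx":0,"ry":0,"rz":0},{"gripper":-1,"x":2,"y":45,"z":0,"rx":0,"ry":0,"rz":0},{"gripper":-1,"x":1.9,"y":40,"z":0,"rx":0,"ry":0,"rz":0},{"gripper":-1,"x":1.9,"y":24,"z":0,"rx":0,"ry":0,"rz":0},{"gripper":-1,"x":0,"y":0,"z":30,"rx":0,"ry":0,"rz":0},{"gripper":-1,"x":0,"y":0,"z":35,"rx":0,"ry":0,"rz":0},{"gripper":-1,"x":0,"y":0,"z":25,"rx":0,"ry":0,"rz":0},{"gripper":-1,"x":0,"y":0,"z":15,"rx":0,"ry":0,"rz":0},{"gripper":-1,"x":0,"y":0,"z":0,"rx":0,"ry":0,"rz":0},{"gripper":-1,"x":0,"y":0,"z":0,"rx":0,"ry":0,"rz":0}]'
python3 - <<'E'
from h import *
p,d=snapshot("top"); cv2.imwrite("pics/t7.png",cv2.resize(p[110:255,240:420],None,fx=4,fy=4)[:,:,::-1])
print(robot.get_obs())
E
```

```text
clock: 14.35
position: [0.5016, -0.2225, 0.0826]
ee_rot: [3.14, 0.06, 0.003]
ft_force: [-0.3, 0.1, -2.0]
opening: 0.0533
{'clock': 14.4, 'qpos': array([-6.02526192e-01,  1.82975293e-01,  1.99546359e+00,  1.08925895e-04,
        9.60378295e-01,  9.30263043e-01]), 'qvel': array([-0.00184987, -0.00426117,  0.00264954, -0.00026969, -0.00105835,
        0.00123984]), 'effort': array([ 2.36072304e-02, -3.27075970e+01, -2.53347588e+01, -1.68313854e-03,
        1.55067793e-02,  5.73637931e-05]), 'position': array([ 0.50174025, -0.22263058,  0.08283381]), 'ee_rot': array([3.13948198, 0.05957062, 0.00362433]), 'ft_force': array([ 0.21802222,  0.07434522, -1.76148365]), 'moment': array([ 0.02708366, -0.03854887,  0.01313724]), 'opening': 0.05293787789822227}
```

View pics/t7.png

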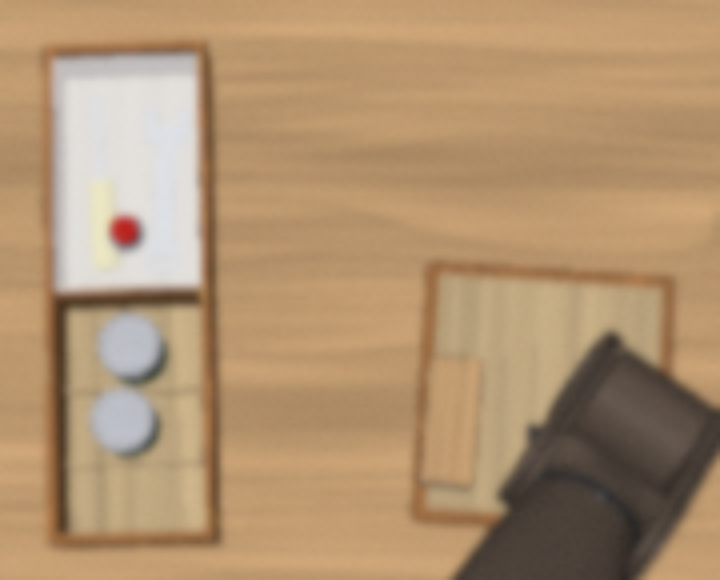

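The gripper is over the near right part of the board, clear of the duster (columns 425–480, rows 355–490). The cover is still open. Lowering.

```bash
python3 -m creep '[{"gripper":-1,"x":0,"y":0,"z":15,"rx":0,"ry":0,"rz":0},{"gripper":-1,"x":0,"y":0,"z":10,"rx":0,"ry":0,"rz":0},{"gripper":-1,"x":0,"y":0,"z":3,"rx":0,"ry":0,"rz":0},{"gripper":-1,"x":0,"y":0,"z":2,"rx":0,"ry":0,"rz":0},{"gripper":-1,"x":0,"y":0,"z":0,"rx":0,"ry":0,"rz":0}]'
```

```text
clock: 15.02
position: [0.5009, -0.2222, 0.0514]
ee_rot: [3.141, 0.059, 0.0]
ft_force: [1.2, -1.0, -2.5]
opening: 0.0533
```

```bash
python3 -m creep '[{"gripper":-1,"x":0,"y":0,"z":1.5,"rx":0,"ry":0,"rz":0},{"gripper":-1,"x":0,"y":0,"z":0,"rx":0,"ry":0,"rz":0}]'
```

```text
clock: 15.28
position: [0.5012, -0.2224, 0.0509]
ee_rot: [3.14, 0.059, 0.001]
ft_force: [-1.2, 1.0, 3.1]
opening: 0.053
```

It's resting on the board, with the force now pointing up. Release and rise.

```bash
python3 -m creep '[{"gripper":0.5,"x":0,"y":0,"z":0,"rx":0,"ry":0,"rz":0},{"gripper":0.5,"x":0,"y":0,"z":0,"rx":0,"ry":0,"rz":0},{"gripper":0.6,"x":0,"y":0,"z":0,"rx":0,"ry":0,"rz":0},{"gripper":0.6,"x":0,"y":0,"z":-20,"rx":0,"ry":0,"rz":0},{"gripper":0.6,"x":0,"y":0,"z":-40,"rx":0,"ry":0,"rz":0},{"gripper":0.6,"x":0,"y":0,"z":-40,"rx":0,"ry":0,"rz":0},{"gripper":0.6,"x":0,"y":0,"z":-30,"rx":0,"ry":0,"rz":0},{"gripper":0.6,"x":0,"y":0,"z":0,"rx":0,"ry":0,"rz":0}]'
python3 - <<'E'
from h import *
o=robot.get_obs();p,d=snapshot("wrist"); cv2.imwrite("pics/w8.png",p[:,:,::-1]); print(o["position"],o["ft_force"])
E
```

```text
clock: 16.27
position: [0.5023, -0.2232, 0.183]
ee_rot: [3.137, 0.059, 0.009]
ft_force: [-0.0, 1.0, -0.3]
opening: 0.0682
[ 0.50233093 -0.22318318  0.18299432] [-0.0435442   0.95336216 -0.27304002]
```

View pics/w8.png

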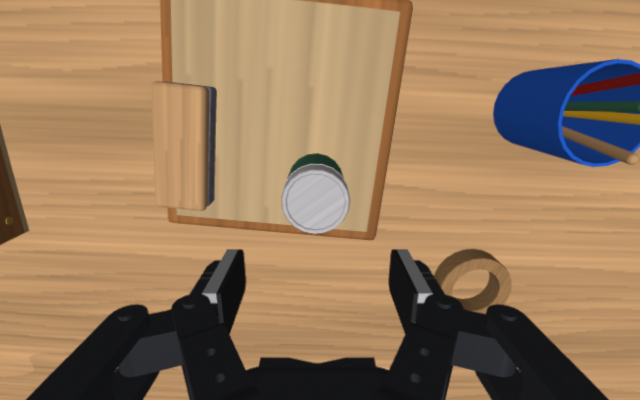

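Tin 1 stands upright at (316,200), well inside the board and clear of the duster. Next is the middle tin, at about (0.5275, 0.1765).

```bash
python3 -m creep '[{"gripper":0.48,"x":4,"y":-20,"z":0,"rx":0,"ry":0,"rz":0},{"gripper":0.48,"x":4,"y":-40,"z":0,"rx":0,"ry":0,"rz":0},{"gripper":0.48,"x":4,"y":-46,"z":0,"rx":0,"ry":0,"rz":0},{"gripper":0.48,"x":4,"y":-46,"z":0,"rx":0,"ry":0,"rz":0},{"gripper":0.48,"x":4,"y":-46,"z":0,"rx":0,"ry":0,"rz":0},{"gripper":0.48,"x":4,"y":-46,"z":0,"rx":0,"ry":0,"rz":0},{"gripper":0.48,"x":4,"y":-46,"z":0,"rx":0,"ry":0,"rz":0},{"gripper":0.48,"x":4,"y":-46,"z":0,"rx":0,"ry":0,"rz":0},{"gripper":0.48,"x":4,"y":-40,"z":0,"rx":0,"ry":0,"rz":0},{"gripper":0.48,"x":4,"y":-22,"z":0,"rx":0,"ry":0,"rz":0},{"gripper":0.48,"x":0,"y":0,"z":35,"rx":0,"ry":0,"rz":0},{"gripper":0.48,"x":0,"y":0,"z":35,"rx":0,"ry":0,"rz":0},{"gripper":0.48,"x":0,"y":0,"z":10,"rx":0,"ry":0,"rz":0},{"gripper":0.48,"x":0,"y":0,"z":0,"rx":0,"ry":0,"rz":0},{"gripper":0.48,"x":0,"y":0,"z":0,"rx":0,"ry":0,"rz":0}]'
cat > look.py <<'E'
from h import *
import sys
o=robot.get_obs();p,d=snapshot("wrist"); cv2.imwrite(f"pics/{sys.argv[1]}.png",p[:,:,::-1]); print(o["position"],o["ft_force"])
hsv=cv2.cvtColor(p,cv2.COLOR_RGB2HSV); m=(hsv[...,1]<40)&(hsv[...,2]>120); m[:,:130]=0;m[:,500:]=0
for c in big(m)[:3]:
    e=cv2.fitEllipse(cv2.convexHull(c)); print(np.round(e,1) if 0 else (np.round(e[0],1),np.round(e[1],1)),onplane("wrist",[e[0]],.076,o)[0].round(4))
E
python3 look.py w9
```

```text
clock: 18.2
position: [0.5266, 0.1774, 0.1012]
ee_rot: [-3.141, -0.059, -0.004]
ft_force: [-0.1, 0.3, 0.6]
opening: 0.0636
[0.52655032 0.17744382 0.10116333] [-0.08975228  0.3263824   0.61406424]
(array([333.2, 121.5]), array([104., 106.])) [0.5908 0.1734 0.076 ]
(array([318.7, 230.8]), array([93.8, 95.8])) [0.5304 0.1783 0.076 ]
(array([334.8,   8.5]), array([ 37.9, 308.4])) [0.6422 0.1752 0.076 ]
```

View pics/w9.png

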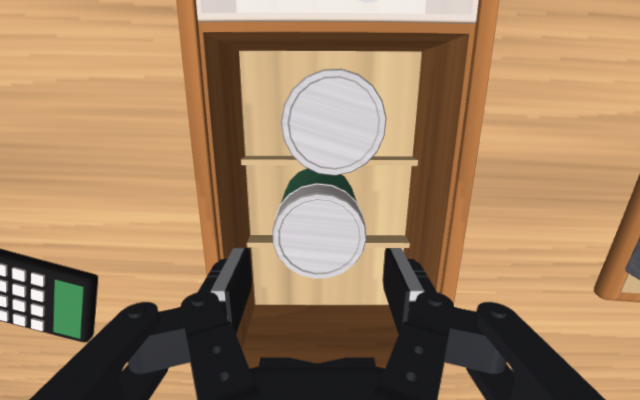

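The middle tin's top is at (319,234), centred between the pads. Descending to grip.

```bash
python3 -m creep '[{"gripper":0.48,"x":1.5,"y":0,"z":25,"rx":0,"ry":0,"rz":0},{"gripper":0.48,"x":0,"y":0,"z":20,"rx":0,"ry":0,"rz":0},{"gripper":0.48,"x":0,"y":0,"z":12,"rx":0,"ry":0,"rz":0},{"gripper":0.48,"x":0,"y":0,"z":4,"rx":0,"ry":0,"rz":0},{"gripper":0.48,"x":0,"y":0,"z":0,"rx":0,"ry":0,"rz":0}]'
```

```text
clock: 18.88
position: [0.5279, 0.1772, 0.04]
ee_rot: [-3.141, -0.06, -0.002]
ft_force: [-0.3, 0.2, 0.8]
opening: 0.0633
```

```bash
python3 -m creep '[{"gripper":-1,"x":0,"y":0,"z":0,"rx":0,"ry":0,"rz":0},{"gripper":-1,"x":0,"y":0,"z":0,"rx":0,"ry":0,"rz":0},{"gripper":-1,"x":0,"y":0,"z":0,"rx":0,"ry":0,"rz":0},{"gripper":-1,"x":0,"y":0,"z":0,"rx":0,"ry":0,"rz":0}]' 50
python3 -m creep '[{"gripper":-1,"x":0,"y":0,"z":-5,"rx":0,"ry":0,"rz":0},{"gripper":-1,"x":0,"y":0,"z":-10,"rx":0,"ry":0,"rz":0},{"gripper":-1,"x":0,"y":0,"z":-20,"rx":0,"ry":0,"rz":0},{"gripper":-1,"x":0,"y":0,"z":-30,"rx":0,"ry":0,"rz":0},{"gripper":-1,"x":0,"y":0,"z":-30,"rx":0,"ry":0,"rz":0},{"gripper":-1,"x":0,"y":0,"z":-30,"rx":0,"ry":0,"rz":0},{"gripper":-1,"x":0,"y":0,"z":-20,"rx":0,"ry":0,"rz":0},{"gripper":-1,"x":0,"y":0,"z":0,"rx":0,"ry":0,"rz":0},{"gripper":-1,"x":0,"y":0,"z":0,"rx":0,"ry":0,"rz":0},{"gripper":-1,"x":0,"y":0,"z":0,"rx":0,"ry":0,"rz":0}]'
python3 look.py w10; python3 - <<'E'
from h import *
for i in range(3): snapshot("top"); print(robot.get_obs()["ft_force"])
E
```

```text
clock: 19.38
position: [0.5285, 0.1774, 0.0402]
ee_rot: [-3.141, -0.059, -0.005]
ft_force: [0.7, -0.6, 6.3]
opening: 0.0529
clock: 20.62
position: [0.5261, 0.1771, 0.182]
ee_rot: [3.141, 0.059, -0.005]
ft_force: [0.2, -0.3, -3.3]
opening: 0.0527
[0.52609387 0.17705783 0.18201692] [ 0.16048362 -0.33092223 -3.30183404]
(array([316.9, 294.2]), array([135.5, 136. ])) [0.4312 0.1754 0.076 ]
(array([329.4,  13.5]), array([159.2, 189. ])) [0.6556 0.1751 0.076 ]
(array([327.5, 111.2]), array([71.2, 72.8])) [0.5903 0.1734 0.076 ]
[-0.27764683 -0.90774284 -3.38129637]
[ 0.94491614  0.94743087 -2.88897942]
[ 0.80339648  0.26105493 -1.98769147]
```

View pics/w10.png

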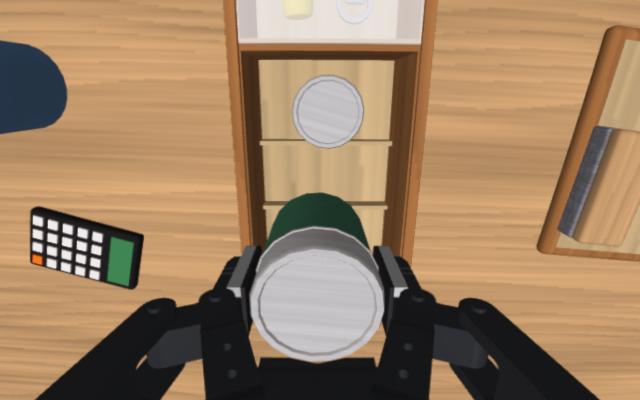

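The middle tin reads about 2.9 N (0.3 kg), also light, so the far tin should be the heavy one. I'll place this one at the far part of the board.

```bash
python3 -m creep '[{"gripper":-1,"x":5.8,"y":20,"z":0,"rx":0,"ry":0,"rz":0},{"gripper":-1,"x":5.8,"y":40,"z":0,"rx":0,"ry":0,"rz":0},{"gripper":-1,"x":5.8,"y":47,"z":0,"rx":0,"ry":0,"rz":0},{"gripper":-1,"x":5.8,"y":47,"z":0,"rx":0,"ry":0,"rz":0},{"gripper":-1,"x":5.8,"y":47,"z":0,"rx":0,"ry":0,"rz":0},{"gripper":-1,"x":5.8,"y":47,"z":0,"rx":0,"ry":0,"rz":0},{"gripper":-1,"x":5.8,"y":47,"z":0,"rx":0,"ry":0,"rz":0},{"gripper":-1,"x":5.8,"y":47,"z":0,"rx":0,"ry":0,"rz":0},{"gripper":-1,"x":5.8,"y":40,"z":0,"rx":0,"ry":0,"rz":0},{"gripper":-1,"x":5.8,"y":25,"z":0,"rx":0,"ry":0,"rz":0},{"gripper":-1,"x":0,"y":0,"z":30,"rx":0,"ry":0,"rz":0},{"gripper":-1,"x":0,"y":0,"z":35,"rx":0,"ry":0,"rz":0},{"gripper":-1,"x":0,"y":0,"z":25,"rx":0,"ry":0,"rz":0},{"gripper":-1,"x":0,"y":0,"z":20,"rx":0,"ry":0,"rz":0},{"gripper":-1,"x":0,"y":0,"z":10,"rx":0,"ry":0,"rz":0},{"gripper":-1,"x":0,"y":0,"z":0,"rx":0,"ry":0,"rz":0},{"gripper":-1,"x":0,"y":0,"z":0,"rx":0,"ry":0,"rz":0}]'
```

```text
clock: 22.95
position: [0.6014, -0.2278, 0.0652]
ee_rot: [3.14, 0.06, 0.003]
ft_force: [-0.3, -0.9, -2.1]
opening: 0.0528
```

```bash
python3 -m creep '[{"gripper":-1,"x":0,"y":0,"z":10,"rx":0,"ry":0,"rz":0},{"gripper":-1,"x":0,"y":0,"z":3,"rx":0,"ry":0,"rz":0},{"gripper":-1,"x":0,"y":0,"z":1.5,"rx":0,"ry":0,"rz":0},{"gripper":-1,"x":0,"y":0,"z":0,"rx":0,"ry":0,"rz":0},{"gripper":-1,"x":0,"y":0,"z":0,"rx":0,"ry":0,"rz":0}]'
```

```text
clock: 23.58
position: [0.6006, -0.2273, 0.0503]
ee_rot: [-3.141, -0.06, 0.0]
ft_force: [-3.8, 0.8, 5.6]
opening: 0.0527
```

Contact with the board, so release.

```bash
python3 -m creep '[{"gripper":0.5,"x":0,"y":0,"z":0,"rx":0,"ry":0,"rz":0},{"gripper":0.5,"x":0,"y":0,"z":0,"rx":0,"ry":0,"rz":0},{"gripper":0.6,"x":0,"y":0,"z":0,"rx":0,"ry":0,"rz":0},{"gripper":0.6,"x":0,"y":0,"z":-20,"rx":0,"ry":0,"rz":0},{"gripper":0.6,"x":0,"y":0,"z":-40,"rx":0,"ry":0,"rz":0},{"gripper":0.6,"x":0,"y":0,"z":-40,"rx":0,"ry":0,"rz":0},{"gripper":0.6,"x":0,"y":0,"z":-30,"rx":0,"ry":0,"rz":0},{"gripper":0.6,"x":0,"y":0,"z":0,"rx":0,"ry":0,"rz":0}]'
python3 look.py w11
```

```text
clock: 24.58
position: [0.6027, -0.2285, 0.1847]
ee_rot: [3.136, 0.059, 0.012]
ft_force: [-0.1, 0.2, -0.1]
opening: 0.0681
[ 0.60266773 -0.22847373  0.18466911] [-0.10577332  0.2277149  -0.11902121]
(array([314.5, 198.8]), array([67.5, 69.3])) [ 0.5982 -0.2253  0.076 ]
(array([305.1, 302.7]), array([61.5, 62. ])) [ 0.4985 -0.2203  0.076 ]
(array([424.2, 294.4]), array([10.3, 19.7])) [ 0.5107 -0.3279  0.076 ]
```

View pics/w11.png

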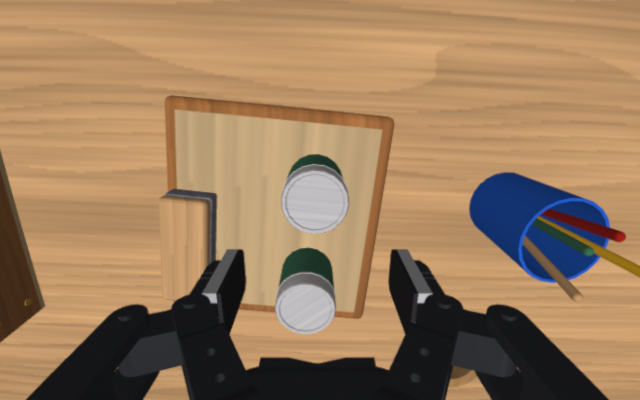

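Both tins stand upright on the board at (314,199) and (305,303). Now the far tin at about (0.5905, 0.172).

```bash
python3 -m creep '[{"gripper":0.48,"x":0.3,"y":-20,"z":0,"rx":0,"ry":0,"rz":0},{"gripper":0.48,"x":0.3,"y":-40,"z":0,"rx":0,"ry":0,"rz":0},{"gripper":0.48,"x":0.3,"y":-46,"z":0,"rx":0,"ry":0,"rz":0},{"gripper":0.48,"x":0.3,"y":-46,"z":0,"rx":0,"ry":0,"rz":0},{"gripper":0.48,"x":0.3,"y":-46,"z":0,"rx":0,"ry":0,"rz":0},{"gripper":0.48,"x":0.3,"y":-46,"z":0,"rx":0,"ry":0,"rz":0},{"gripper":0.48,"x":0.3,"y":-46,"z":0,"rx":0,"ry":0,"rz":0},{"gripper":0.48,"x":0.3,"y":-46,"z":0,"rx":0,"ry":0,"rz":0},{"gripper":0.48,"x":0.3,"y":-40,"z":0,"rx":0,"ry":0,"rz":0},{"gripper":0.48,"x":0.3,"y":-25,"z":0,"rx":0,"ry":0,"rz":0},{"gripper":0.48,"x":0,"y":0,"z":35,"rx":0,"ry":0,"rz":0},{"gripper":0.48,"x":0,"y":0,"z":35,"rx":0,"ry":0,"rz":0},{"gripper":0.48,"x":0,"y":0,"z":10,"rx":0,"ry":0,"rz":0},{"gripper":0.48,"x":0,"y":0,"z":0,"rx":0,"ry":0,"rz":0},{"gripper":0.48,"x":0,"y":0,"z":0,"rx":0,"ry":0,"rz":0}]'
python3 look.py w12
```

```text
clock: 26.5
position: [0.5892, 0.1738, 0.1008]
ee_rot: [-3.141, -0.059, -0.004]
ft_force: [0.6, 0.0, -0.3]
opening: 0.0633
[0.58921496 0.17377235 0.10081945] [ 0.64531237  0.03001114 -0.25022102]
(array([323.2,  22.4]), array([281.1, 498.2])) [0.6988 0.1767 0.076 ]
(array([320.9, 229.6]), array([94.2, 95.5])) [0.594  0.1735 0.076 ]
(array([415.7, 292.3]), array([ 9.5, 19.1])) [0.555  0.1147 0.076 ]
```

View pics/w12.png

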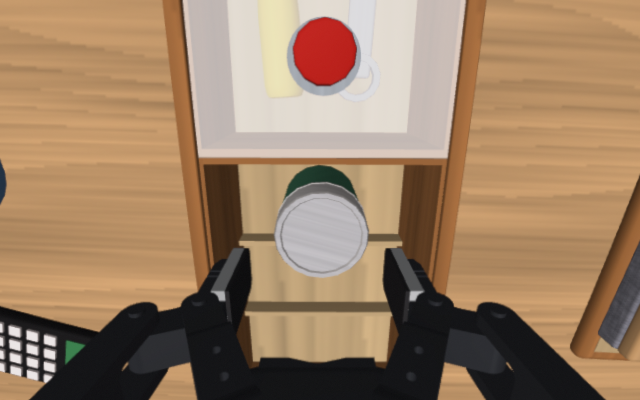

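The far tin is at (321,232), about 1.5 mm off centre, so I'll correct for that, then descend and grip.

```bash
python3 -m creep '[{"gripper":0.48,"x":2,"y":1.7,"z":25,"rx":0,"ry":0,"rz":0},{"gripper":0.48,"x":0,"y":0,"z":20,"rx":0,"ry":0,"rz":0},{"gripper":0.48,"x":0,"y":0,"z":12,"rx":0,"ry":0,"rz":0},{"gripper":0.48,"x":0,"y":0,"z":4,"rx":0,"ry":0,"rz":0},{"gripper":0.48,"x":0,"y":0,"z":0,"rx":0,"ry":0,"rz":0}]'
```

```text
clock: 27.18
position: [0.5905, 0.1719, 0.0384]
ee_rot: [-3.141, -0.059, -0.0]
ft_force: [-0.6, -0.7, 0.2]
opening: 0.0632
```

```bash
python3 -m creep '[{"gripper":-1,"x":0,"y":0,"z":0,"rx":0,"ry":0,"rz":0},{"gripper":-1,"x":0,"y":0,"z":0,"rx":0,"ry":0,"rz":0},{"gripper":-1,"x":0,"y":0,"z":0,"rx":0,"ry":0,"rz":0},{"gripper":-1,"x":0,"y":0,"z":0,"rx":0,"ry":0,"rz":0}]' 70
python3 -m creep '[{"gripper":-1,"x":0,"y":0,"z":-5,"rx":0,"ry":0,"rz":0},{"gripper":-1,"x":0,"y":0,"z":-10,"rx":0,"ry":0,"rz":0},{"gripper":-1,"x":0,"y":0,"z":-20,"rx":0,"ry":0,"rz":0},{"gripper":-1,"x":0,"y":0,"z":-30,"rx":0,"ry":0,"rz":0},{"gripper":-1,"x":0,"y":0,"z":-30,"rx":0,"ry":0,"rz":0},{"gripper":-1,"x":0,"y":0,"z":-30,"rx":0,"ry":0,"rz":0},{"gripper":-1,"x":0,"y":0,"z":-30,"rx":0,"ry":0,"rz":0},{"gripper":-1,"x":0,"y":0,"z":-30,"rx":0,"ry":0,"rz":0},{"gripper":-1,"x":0,"y":0,"z":-30,"rx":0,"ry":0,"rz":0},{"gripper":-1,"x":0,"y":0,"z":-15,"rx":0,"ry":0,"rz":0},{"gripper":-1,"x":0,"y":0,"z":0,"rx":0,"ry":0,"rz":0},{"gripper":-1,"x":0,"y":0,"z":0,"rx":0,"ry":0,"rz":0},{"gripper":-1,"x":0,"y":0,"z":0,"rx":0,"ry":0,"rz":0},{"gripper":-1,"x":0,"y":0,"z":0,"rx":0,"ry":0,"rz":0}]'
python3 look.py w13; python3 - <<'E'
from h import *
for i in range(3):
    p,d=snapshot("top"); print(robot.get_obs()["ft_force"])
p,d=snapshot("scene"); cv2.imwrite("pics/s13.png",p[:,:,::-1]); p,d=snapshot("top"); cv2.imwrite("pics/t13.png",p[:,:,::-1])
E
```

```text
clock: 27.68
position: [0.5912, 0.1719, 0.0394]
ee_rot: [-3.141, -0.059, -0.003]
ft_force: [0.0, -0.2, 5.1]
opening: 0.0525
clock: 29.42
position: [0.59, 0.1718, 0.267]
ee_rot: [3.141, 0.059, -0.003]
ft_force: [-0.9, 0.2, -5.5]
opening: 0.0526
[0.58997789 0.17182113 0.26703718] [-0.85867011  0.19364149 -5.48638783]
(array([ 318.4, -103. ]), array([141.1, 956.9])) [0.827  0.1813 0.076 ]
(array([316. , 302.7]), array([115.5, 135.6])) [0.4236 0.1687 0.076 ]
(array([316.7, 274.8]), array([ 99.3, 122.5])) [0.4624 0.1692 0.076 ]
[ 0.33935083  0.34998774 -5.55679427]
[ 0.49824528 -0.34447672 -5.67140441]
[-0.02845121  0.42148771 -5.12834645]
```

View pics/w13.png

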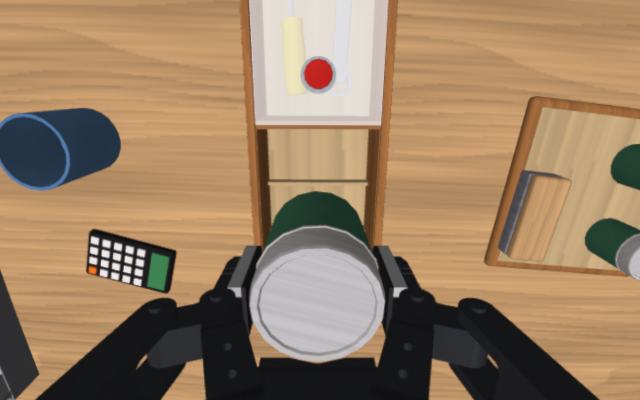

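View pics/s13.png

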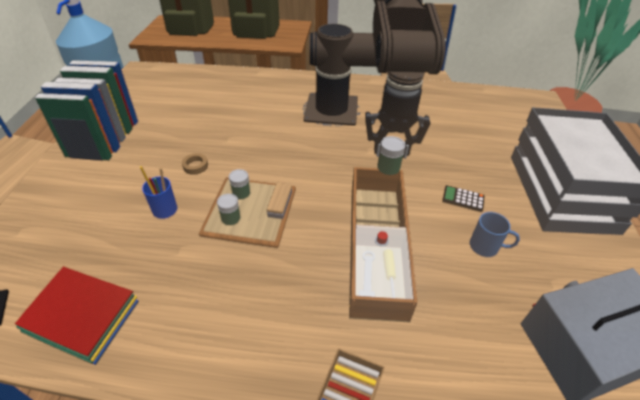

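View pics/t13.png

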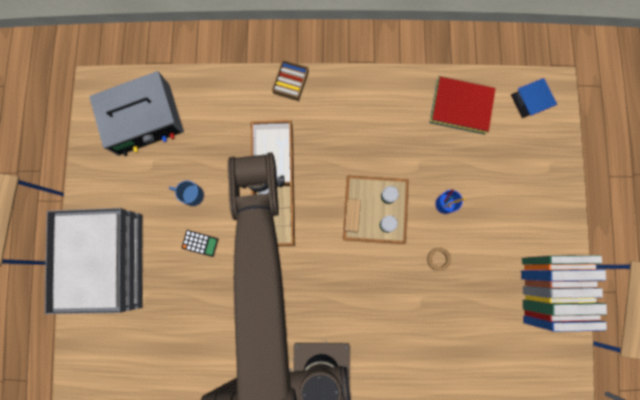

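The third tin weighs about 5.5 N, so it's the heavy one. Its base is at about 0.23 m and it hangs upright. The top view shows the two light tins standing at (390,194) and (389,224) on the board, the cover open and nothing else moved. After a short settling hold I'll hand in.

```bash
python3 -m creep '[{"gripper":-1,"x":0,"y":0,"z":0,"rx":0,"ry":0,"rz":0},{"gripper":-1,"x":0,"y":0,"z":0,"rx":0,"ry":0,"rz":0},{"gripper":-1,"x":0,"y":0,"z":0,"rx":0,"ry":0,"rz":0},{"gripper":-1,"x":0,"y":0,"z":0,"rx":0,"ry":0,"rz":0}]'
python3 -c "from station import finish_job; print(finish_job())"
```

```text
clock: 30.22
position: [0.5904, 0.1719, 0.2684]
ee_rot: [-3.141, -0.059, -0.0]
ft_force: [1.1, 0.2, -5.5]
opening: 0.0524
the job is handed in; nothing more can be done
None
```

I opened the cover by its knob, lifted out and weighed all three tins, and handed the job in at 30 s while still holding the heaviest.

- **Weights:** the near tin read about 2.5 N, the middle tin about 2.9 N and the far tin about 5.5 N. Single readings varied by up to about 1 N, but the far tin was heavier by well over 2 N.
- **Final checks:** the two lighter tins stand upright on the board. The far tin is held steady and upright, with its base about 0.23 m above the desk. The cover is open, by roughly 0.20 m judged from the pictures, and nothing else looked moved.
- **Problem on the way:** on the first descent the gripper's knuckles touched the case's side walls, with about 26–30 N on the wrist (below the 40 N limit). I backed off, narrowed the jaws and gripped all three tins slightly higher. No tin was disturbed.
- **Disagreement:** the knob was about 10 mm further along +x than a fully shut cover would put it. The pictures suggest the cover started slightly open, and it came up against its end stop after about 0.20 m of travel.

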